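# Put the red screwdriver away in the short-opening drawer of the bench chest

### The arm

A 6-joint arm with a two-finger parallel gripper is mounted at the origin on a cart in front of the work surface, level with it; the furniture and walls round the work are solid. World frame = base frame: x ahead of the robot, y to its left, z up, the work surface at z = 0. Lengths are in m, angles in rad, forces in N, time in s.
With the tool pointing down it reaches from about 0.375 to 0.975 m from the base axis. Payload 3.8 kg.
Tool frame: the origin (TCP) lies on the centre line of the jaws, within the pads' length; the fingertips stand 25 mm ahead of it and the grasp point (between the pads) lies 6 mm ahead of it; y points along the fingers, z is the direction in which the jaws open and shut, and the axes are right-handed (so a half turn about y gives the same grasp; the last joint's range is limited). The gripper opens to 85 mm and grips with 20 to 120 N. Pads are 22 mm wide; open, the fingers measure 114 mm over their backs; the gripper's body (76 mm by 85 mm) begins 54 mm behind the grasp point. The pads swing forward as they close: fully open they stand 13 mm farther back than shut.
Start: joints at [1.214, 0.264, 1.604, -0, 1.274, -0.037], TCP at [0.212, 0.641, 0.256] pointing down, gripper open.
Joint ranges: [-2.63, 2.63], [-0.94, 2.18], [0.31, 2.57], [-1.31, 4.45], [0, 2.66], [-2.55, 2.55]. Speed limits (rad/s): [2.57, 2.57, 3.14, 3.14, 3.14, 3.14].

### API

Orientations are given as a rotation vector (axis times angle).
In Python, from workcell import bot gives the robot as it stands.
- The arm moves only by the shell command python3 -m jog 'ROWS' [FORCE]. ROWS is JSON, a list of rows, each a list of 5 numbers: the shift along the world's x, y, z in mm, then the turn about the world's z in degrees, then the finger opening in mm, from 0 to 85.4. A call has exactly 10 rows; each row is the pose to reach, as a shift and turn from the pose commanded when the call began; what a row does not reach only later rows make up. A row lasts 1/8 s, in which the tool goes at most 62.5 mm and 10.7 degrees, less where a joint would pass 70% of its speed; a pose out of reach is approached as far as the arm can. A call with a gripper value outside its range is refused whole. The fingers move at their own pace and stop on an object; FORCE is the grip in N (left out, the last holds). Time passes only in rows, so rows that repeat a pose let the fingers close, or fill a call up. It gives the time, the measured TCP pose, the force and the opening at its end, in the units of the state.
- bot.read_state(): the state, without advancing time (a new reading comes with each control period).
- bot.read_camera(name): name is "side" or "top" or "wrist"; returns a dict with "pixels" (420x560x3 uint8, red, green, blue), "fx", "fy", "cx", "cy" (pixels), "dist" ([k1, k2, p1, p2, k3] as OpenCV has them; the pictures are not rectified), "R" (3x3) and "t" (3): a world point X has camera coordinates R X + t. Camera axes: x right, y down, z forward; pixel columns grow to the right and rows downward; lengths in m; the calibration is good to about 2 mm. A picture is of the moment at which its call begins. There is no depth.
- bot.finish_job(): hands the job in, once; it reports no verdict.
The state is a dict: "time": time; "q": joint angles; "joint_vel": joint speeds; "joint_torque": joint torques, N m; "tool_pos": TCP position; "tcp_rot": TCP orientation; "wrist_force": force on the tool from outside, world axes, zero at the start; "torque": the same for the moment, N m; "width": opening from 0.0 (shut) to 1.0 (fully open).
Only numpy, scipy, OpenCV 4.12 (cv2) and the standard library are available. Lean on these libraries where they do the work, as an engineer would, in place of code of your own. Each camera call takes 0.05 s, during which the arm holds its last target.

### The job

Put the red-handled screwdriver away in the drawer of the low green chest and shut the drawer fully. The drawer stands a little ajar and only comes out part of the way before it meets its stop, so the screwdriver has to go in slanting under the edge of the chest and then lie down inside. Leave the green and the yellow-and-black screwdrivers and the tape measure where they are.

Things in the scene. Friction and masses are not known exactly. Their poses are not given: they have to be found in the camera images.
- chest: Low green one-drawer steel chest, fixed to the surface: 230 mm deep (x), 124 wide (y), 88 high. Origin at the centre of its underside; its own +x points from the drawer front to the back of the chest, z up; the front face of the carcass is at x = -114 mm (top board to -116).
- drawer (a joint): How far the drawer is pulled out along the chest's -x, in m: 0 shut, 0.115 at its stop. It slides stiffly (about 4 N) and stays where it is left.
- drawer_handle (a point): Middle of the drawer's pull bar, a horizontal round steel bar 11 mm thick and 76 mm long along the chest's y, 52 mm above the work surface, 35 mm in front of the drawer front (29 mm free behind the bar). Moves with the drawer.
- drawer_floor (a point): Centre of the drawer's inner floor, 20 mm above the work surface; moves with the drawer; axes as the chest's. The inside reaches 98 mm to the back (x) and 98 mm to the front, 50 mm to each side (y). Side and back walls 31 mm above the floor, inner front wall 39 mm; the front panel is 22 mm thick in all and its top is 54 mm above the floor.
- lip (a point): Middle of the lower front edge of the chest's front rail, 65 mm above the work surface, the edge under which things must pass into the drawer: 45 mm over the drawer floor. With the drawer at its stop the uncovered opening between the front wall and this edge is 106 mm long. Fixed to the chest.
- red_driver: Red-handled screwdriver, 176 mm long, lying flat. Origin under its middle, z up as it lies; its own +y points to the handle end, -y to the blade tip. Handle: round, about 28 mm thick, from y = -5 to +88 mm, axis 13.5 mm above the underside; shaft: 6 mm thick, y = -88 to -5 mm, at the same height. About 0.09 kg.
- red_tip (a point): Blade tip of the red screwdriver, on its axis.
- red_end (a point): Handle end of the red screwdriver, on its axis.
- green_driver: Green-handled screwdriver, 202 mm long, 28 mm thick handle; axes as for the red one. To be left alone.
- yellow_driver: Screwdriver with yellow and black handle, 196 mm long, 28 mm thick handle; axes as for the red one. To be left alone.
- tape: Yellow tape measure, 87 x 104 x 47 mm, origin at the centre of its underside. To be left alone.

How it is judged:
By the outcome, as a careful person would: the job done as asked, in the order asked, and still so for the second after the job is handed in, with the robot touching nothing.
It also fails if it takes over 72 s, if anything falls off the work surface, if the arm or the gripper's body presses on something with over 40 N, if the wrist force passes 120 N, or if a joint passes its speed limit or range.

## Working session

There is one attempt and no reset: what is moved stays moved. The work goes in short steps, Python scripts to look and compute and a shell command to move; the robot and the scene stay as the last step left them, time stands still between calls to the robot, and variables do not carry over. Pictures are saved under pics/ and viewed, and the job is handed in when it is done.

```bash
ls; mkdir -p pics
python3 - <<'E'
from workcell import bot
import cv2
s=bot.read_state();print(s)
for n in ["side","top","wrist"]:
    c=bot.read_camera(n);cv2.imwrite(f"pics/a_{n}.png",c["pixels"][:,:,::-1])
    print(n,c["fx"],c["cx"],c["cy"],c["dist"],c["R"],c["t"])
E
```

```text
pics
{'time': 0.0, 'q': array([ 1.21410190e+00,  2.64802051e-01,  1.60541357e+00, -1.14675373e-05,
        1.27370803e+00, -3.69463045e-02]), 'joint_vel': array([-0.00195986,  0.00055049, -0.00052688, -0.00048131, -0.00130071,
        0.00069726]), 'joint_torque': array([-3.66436261e-04, -5.15119600e+01, -3.67305636e+01,  1.82601624e-06,
        1.30673731e-02,  1.44427173e-05]), 'tool_pos': array([0.21196226, 0.64012221, 0.25490766]), 'tcp_rot': array([-1.55848358,  0.25136318, -0.25066138]), 'wrist_force': array([ 0.40874955, -0.60134726, -0.43862092]), 'torque': array([-0.04531919, -0.04339893, -0.00248697]), 'width': 0.995956422178107}
side 540.7793534077272 276.1489182753879 213.6405947418143 [-0.12278244  0.          0.          0.          0.        ] [[-9.83904323e-01  1.78694594e-01 -7.24318368e-04]
 [ 1.22396648e-01  6.70959753e-01 -7.31322139e-01]
 [-1.30197324e-01 -7.19639668e-01 -6.82031821e-01]] [0.58707029 0.06149373 1.80443777]
top 422.9043242706419 273.93082019302955 213.11475082201468 [0.01742754 0.         0.         0.         0.        ] [[ 0.00179025 -0.99991227  0.01312397]
 [-0.98946495 -0.0036711  -0.14472606]
 [ 0.14476155 -0.01272662 -0.98938472]] [-0.110424    0.600205    1.24658584]
wrist 307.296838082005 278.3867225786096 210.3135878024921 [-0.06408014  0.          0.          0.          0.        ] [[ 0.31382123  0.94947821 -0.00271333]
 [ 0.9016344  -0.29710975  0.31429478]
 [ 0.29760989 -0.10107881 -0.94932156]] [-0.67294805 -0.04225912  0.3820892 ]
```

View pics/a_side.png

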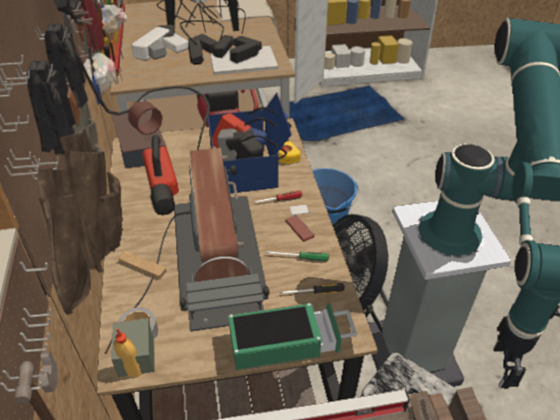

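View pics/a_top.png

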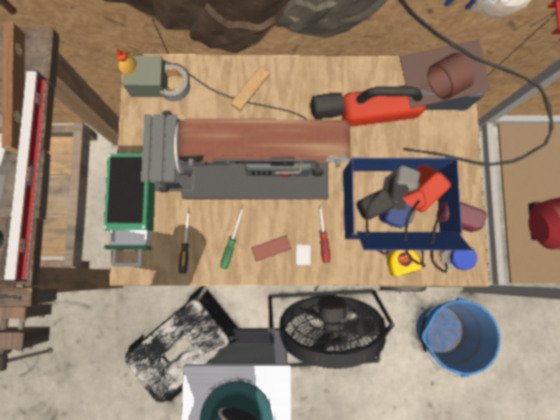

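View pics/a_wrist.png

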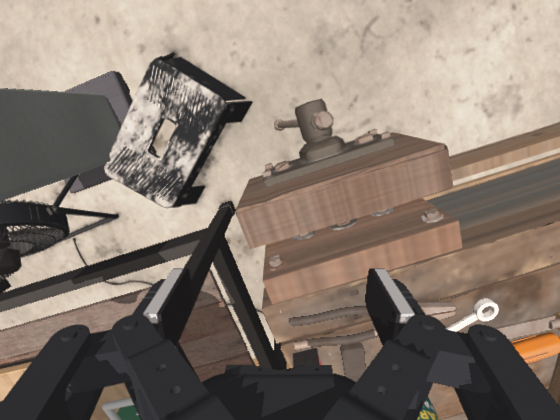

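```bash
cat > h.py <<'E'
import numpy as np, cv2
from workcell import bot
def cam(n):
    c=bot.read_camera(n); c["K"]=np.array([[c["fx"],0,c["cx"]],[0,c["fy"],c["cy"]],[0,0,1]]); c["D"]=np.array(c["dist"]);c["R"]=np.array(c["R"]);c["t"]=np.array(c["t"]);return c
def plane(c,uv,z):
    p=cv2.undistortPoints(np.array(uv,float).reshape(-1,1,2),c["K"],c["D"]).reshape(-1,2)
    d=np.c_[p,np.ones(len(p))]@c["R"]; o=-c["R"].T@c["t"]
    return o+d*((z-o[2])/d[:,2:])
def proj(c,X):
    return cv2.projectPoints(np.array(X,float).reshape(-1,1,3),cv2.Rodrigues(c["R"])[0],c["t"],c["K"],c["D"])[0].reshape(-1,2)
def save(c,name,box=None,s=1):
    im=c["pixels"][:,:,::-1]
    if box: im=im[box[1]:box[3],box[0]:box[2]]
    cv2.imwrite("pics/"+name,cv2.resize(im,None,fx=s,fy=s,interpolation=cv2.INTER_CUBIC))
def axis(mask):
    n,l,st,ce=cv2.connectedComponentsWithStats(mask.astype(np.uint8))
    i=1+np.argmax(st[1:,4]); pts=np.argwhere(l==i)[:,::-1].astype(float)
    return pts
E
python3 - <<'E'
from h import *
c=cam("top")
save(c,"b1.png",(95,140,215,290),5)
save(c,"b2.png",(210,190,360,280),5)
c=cam("side")
save(c,"b3.png",(200,290,370,380),4)
E
```

```text
(no output)
```

View pics/b1.png

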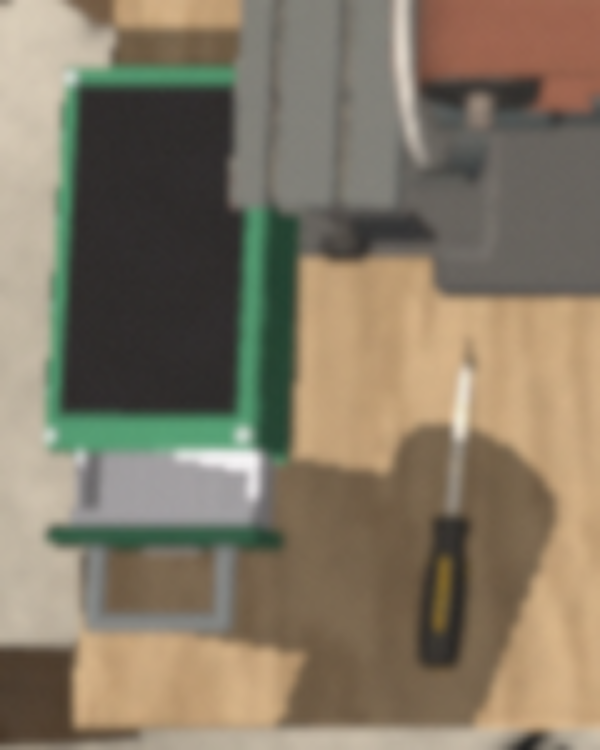

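View pics/b2.png

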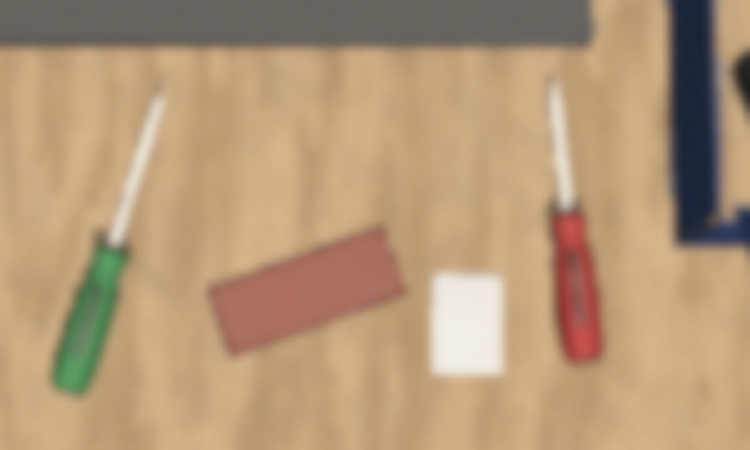

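View pics/b3.png

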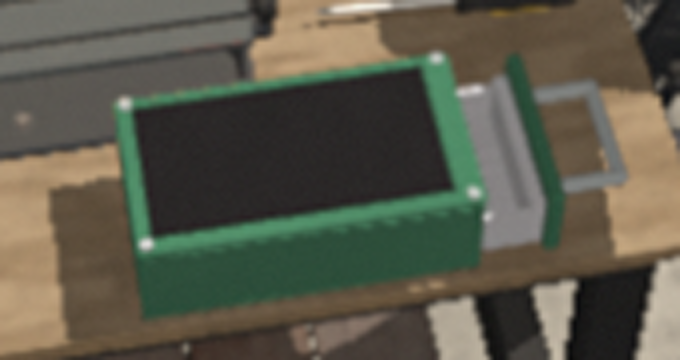

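Run:
```python
from h import *
t=cam("top");s=cam("side")
f=lambda p,k,o:[((x+.5)/k-.5+o[0],(y+.5)/k-.5+o[1]) for x,y in p]
np.set_printoptions(precision=4,suppress=True)
print("dots top",plane(t,f([(50,437),(242,436),(70,78)],5,(95,140)),.088))
print("dots side FR,FL,BR,BL",plane(s,f([(436,58),(474,192),(125,103),(146,244)],4,(200,290)),.088))
print("bar top ends mid",plane(t,f([(95,622),(228,622)],5,(95,140)),.052), "side",plane(s,f([(598,85),(620,182)],4,(200,290)),.052))
print("panel top outer",plane(t,f([(50,540),(280,543)],5,(95,140)),.074))
for n,c,z in(("top",t,.0135),("side",s,.0135)):
    hsv=cv2.cvtColor(c["pixels"],cv2.COLOR_RGB2HSV)
    X=np.zeros(hsv.shape[:2],bool)
    if n=="top": X[225:268,310:335]=1
    else: X[185:208,265:305]=1
    m=((hsv[...,0]<8)|(hsv[...,0]>172))&(hsv[...,1]>140)&X
    p=axis(m); print(n,len(p)); w=plane(c,p,z)[:,:2]
    mu=w.mean(0);u,S,v=np.linalg.svd(w-mu,full_matrices=False);d=v[0];a=(w-mu)@d
    print(mu,d,np.degrees(np.arctan2(d[1],d[0])),a.min(),a.max(), mu+d*a.min(),mu+d*a.max(), "width",np.ptp((w-mu)@v[1]))
print("tip top",plane(t,f([(553,78)],5,(210,190)),.0135))
print("table edge/ corner",plane(t,[(112,285),(118,60),(165,285)],0))
print("yellow tip,end,green tip end",plane(t,f([(468,345),(438,665)],5,(95,140)),.0135),plane(t,f([(162,85),(68,390)],5,(210,190)),.0135))
print("box edge", plane(t,f([(672,0),(680,240)],5,(210,190)),.06))
```

```text
dots top [[0.5514 0.3846 0.088 ]
 [0.5524 0.2738 0.088 ]
 [0.7669 0.3855 0.088 ]]
dots side FR,FL,BR,BL [[0.5556 0.2724 0.088 ]
 [0.5553 0.3835 0.088 ]
 [0.7699 0.2721 0.088 ]
 [0.7702 0.3845 0.088 ]]
bar top ends mid [[0.4454 0.3656 0.052 ]
 [0.4455 0.2875 0.052 ]] side [[0.4418 0.2897 0.052 ]
 [0.4491 0.3708 0.052 ]]
panel top outer [[0.4925 0.3864 0.074 ]
 [0.4909 0.2528 0.074 ]]
top 149
[ 0.4968 -0.267 ] [-0.9964 -0.0845] -175.15092997814395 -0.046320070991878126 0.04028440741451474 [ 0.543  -0.2631] [ 0.4567 -0.2704] width 0.023112221061759156
side 127
[ 0.5015 -0.2626] [0.9943 0.1065] 6.11148320653084 -0.044614684001426354 0.04488822875969797 [ 0.4571 -0.2674] [ 0.5461 -0.2579] width 0.03203832013816728
tip top [[ 0.6307 -0.2544  0.0135]]
table edge/ corner [[0.383  0.3855 0.    ]
 [1.1161 0.4065 0.    ]
 [0.3829 0.2244 0.    ]]
yellow tip,end,green tip end [[0.6183 0.1584 0.0135]
 [0.4205 0.1704 0.0135]] [[ 0.6253 -0.0092  0.0135]
 [ 0.4358  0.0459  0.0135]]
box edge [[ 0.6714 -0.3218  0.06  ]
 [ 0.5249 -0.3234  0.06  ]]
```

```bash
cat > st.py <<'E'
from h import *
from scipy.spatial.transform import Rotation as Ro
np.set_printoptions(precision=4,suppress=True)
s=bot.read_state();R=Ro.from_rotvec(s["tcp_rot"]).as_matrix()
print(s["time"],"pos",s["tool_pos"],"jawyaw",np.degrees(np.arctan2(R[1,2],R[0,2])),"y",R[:,1],"F",s["wrist_force"],"w",s["width"]*85.4,"q",s["q"])
E
python3 st.py
```

```text
0.35 pos [0.2122 0.6406 0.256 ] jawyaw 71.6762342235709 y [-0.0001 -0.0005 -1.    ] F [ 0.0721 -0.5768  0.4084] w 85.59267243333764 q [ 1.2141  0.2641  1.6043 -0.      1.2737 -0.0369]
```

```bash
python3 -m jog '[[30,-40,0,-10,28],[65,-85,0,-20,28],[100,-130,0,-30,28],[135,-178,0,-40,28],[170,-225,-20,-50,28],[205,-270,-40,-60,28],[233,-313,-60,-71.7,28],[233,-313,-86,-71.7,28],[233,-313,-86,-71.7,28],[233,-313,-86,-71.7,28]]' 40; python3 st.py
python3 - <<'E'
from h import *
c=cam("wrist");save(c,"c1.png"); 
for z in [.052]: print(proj(c,[[.4455,.328,z],[.4455,.29,z],[.4455,.366,z],[.547,.328,.065],[.661,.328,.088]]))
E
```

```text
time: 1.6
tool_pos: [0.4454, 0.3284, 0.1712]
tcp_rot: [-1.208, 1.208, -1.209]
wrist_force: [-0.2, 1.4, 1.5]
width: 0.327
1.6 pos [0.4454 0.3284 0.1712] jawyaw 0.03747265064197129 y [ 0.0008  0.0006 -1.    ] F [-0.2476  1.3514  1.4534] w 27.923135439748407 q [0.5903 0.1043 1.9554 0.0001 1.0809 0.5896]
[[278.15926219 211.93764159]
 [278.11906367 253.87854941]
 [278.20409932 165.8085235 ]
 [407.03310533 217.32890446]
 [563.48751583 227.36759275]]
```

View pics/c1.png

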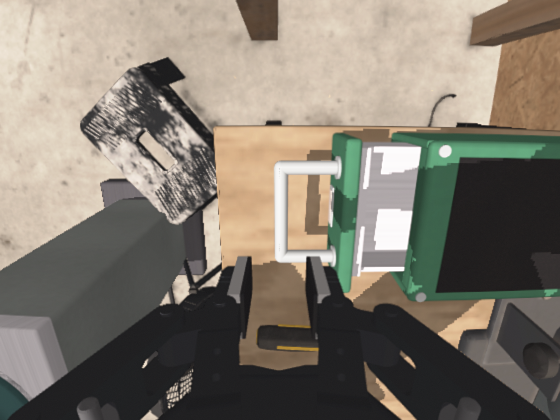

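Run:
```python
from h import *
c=cam("wrist");save(c,"c2.png",(260,110,560,310),2.6)
np.set_printoptions(precision=4,suppress=True)
print(-c["R"].T@c["t"],c["R"])
print(plane(c,[(445,151),(421,297),(281,165),(281,212),(281,260)],.088)[:2],plane(c,[(281,168),(281,212),(281,257)],.052))
```

```text
[0.4456 0.4087 0.2909] [[ 1.      0.0015  0.0011]
 [ 0.0011 -0.9494  0.3141]
 [ 0.0015 -0.3141 -0.9494]]
[[0.5572 0.3835 0.088 ]
 [0.5579 0.2701 0.088 ]] [[0.448  0.3646 0.052 ]
 [0.4482 0.3282 0.052 ]
 [0.4483 0.2872 0.052 ]]
```

View pics/c2.png

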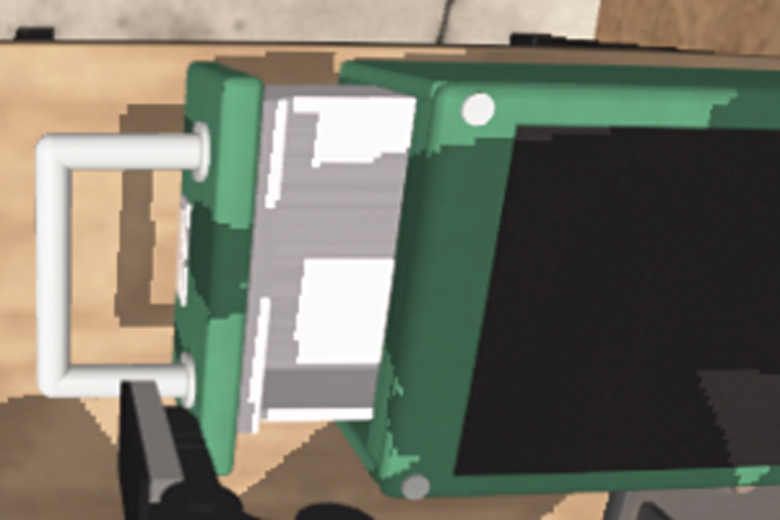

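```bash
python3 -m jog '[[2,0,-50,0,28],[2,0,-90,0,28],[2,0,-112,0,28],[2,0,-112,0,28],[2,0,-112,0,5],[2,0,-112,0,5],[2,0,-112,0,5],[2,0,-112,0,5],[2,0,-112,0,5],[2,0,-112,0,5]]' 40; python3 st.py
```

```text
time: 2.95
tool_pos: [0.4481, 0.3289, 0.0599]
tcp_rot: [-1.206, 1.209, -1.209]
wrist_force: [-2.8, 2.2, 6.5]
width: 0.116
2.95 pos [0.4481 0.3289 0.0599] jawyaw -0.038037892444203115 y [ 0.002   0.0022 -1.    ] F [-2.8123  2.1531  6.4917] w 9.885896016883732 q [0.5879 0.2418 2.0301 0.001  0.8669 0.588 ]
```

```bash
python3 -m jog '[[-10,0,0,0,5],[-20,0,0,0,5],[-30,0,0,0,5],[-40,0,0,0,5],[-48,0,0,0,5],[-54,0,0,0,5],[-58,0,0,0,5],[-61,0,0,0,5],[-63,0,0,0,5],[-63,0,0,0,5]]' 40; python3 st.py
```

```text
time: 4.2
tool_pos: [0.3853, 0.3287, 0.0599]
tcp_rot: [-1.205, 1.208, -1.209]
wrist_force: [2.9, -0.0, 6.9]
width: 0.111
4.2 pos [0.3853 0.3287 0.0599] jawyaw -0.004908267118459337 y [ 0.0033  0.0022 -1.    ] F [ 2.8979 -0.0324  6.9464] w 9.449709085867934 q [ 0.6574  0.1573  2.1346 -0.0004  0.8457  0.6578]
```

```bash
python3 -m jog '[[-2,0,0,0,5],[-4,0,0,0,5],[-4,0,0,0,5],[-4,0,0,0,5],[-4,0,0,0,5],[-4,0,0,0,5],[-4,0,0,0,5],[-4,0,0,0,5],[-4,0,0,0,5],[-4,0,0,0,5]]' 40; python3 st.py
```

```text
time: 5.45
tool_pos: [0.3814, 0.3287, 0.0599]
tcp_rot: [-1.205, 1.208, -1.209]
wrist_force: [3.8, 0.9, 7.5]
width: 0.111
5.45 pos [0.3814 0.3287 0.0599] jawyaw -0.00855115771242155 y [ 0.0033  0.0021 -1.    ] F [3.8003 0.8755 7.4874] w 9.482285082259077 q [ 0.6621  0.1522  2.1407 -0.0005  0.8448  0.6626]
```

```bash
python3 -m jog '[[-2,0,0,0,5],[-4,0,0,0,5],[-5,0,0,0,5],[-5,0,0,0,5],[-5,0,0,0,5],[-5,0,0,0,5],[-5,0,0,0,5],[-5,0,0,0,5],[-5,0,0,0,5],[-5,0,0,0,5]]' 40; python3 st.py
```

```text
time: 6.7
tool_pos: [0.3764, 0.3287, 0.0599]
tcp_rot: [-1.205, 1.208, -1.209]
wrist_force: [3.1, 1.4, 7.2]
width: 0.113
6.7 pos [0.3764 0.3287 0.0599] jawyaw -0.004640303337088018 y [ 0.0035  0.0021 -1.    ] F [3.0752 1.4486 7.2242] w 9.629030996098631 q [ 0.6683  0.1456  2.1484 -0.0007  0.8435  0.6688]
```

Run:
```python
from h import *
c=cam("top");save(c,"d1.png",(95,140,215,290),5)
c=cam("side");save(c,"d2.png",(200,290,370,380),4)
```

```text
(no output)
```

View pics/d1.png

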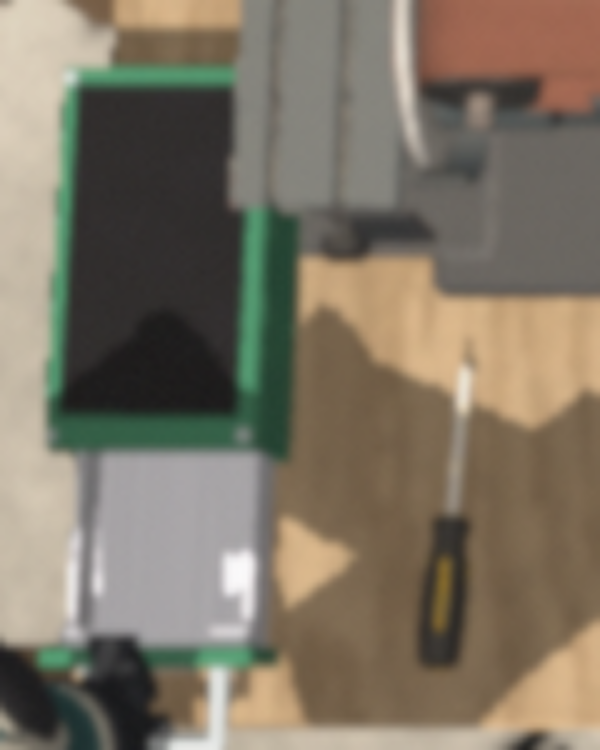

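View pics/d2.png

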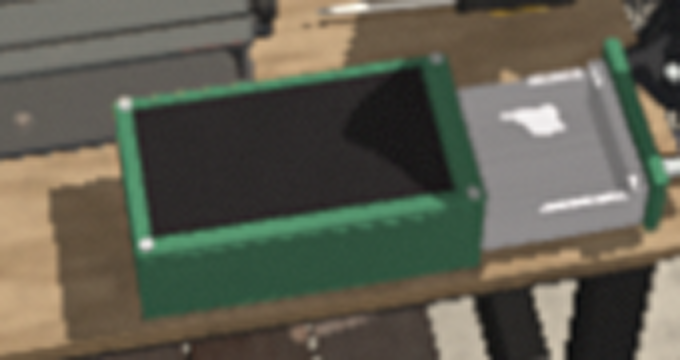

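Run:
```python
from h import *
np.set_printoptions(precision=4,suppress=True)
t=cam("top");s=cam("side")
f=lambda p,k,o:[((x+.5)/k-.5+o[0],(y+.5)/k-.5+o[1]) for x,y in p]
print(plane(t,f([(150,534),(150,546),(50,656),(260,656)],5,(95,140)),.074))
print("side: panel ends before; after",plane(s,f([(513,58),(557,200),(612,45),(656,165)],4,(200,290)),.074))
```

```text
[[0.4961 0.3287 0.074 ]
 [0.489  0.3283 0.074 ]
 [0.4253 0.3823 0.074 ]
 [0.4253 0.2615 0.074 ]]
side: panel ends before; after [[0.5002 0.2719 0.074 ]
 [0.5002 0.3907 0.074 ]
 [0.4293 0.2737 0.074 ]
 [0.4281 0.3764 0.074 ]]
```

```bash
python3 -m jog '[[-2,0,0,0,5],[-4,0,0,0,5],[-5,0,0,0,5],[-6,0,0,0,5],[-6,0,0,0,5],[-6,0,0,0,5],[-6,0,0,0,5],[-6,0,0,0,5],[-6,0,0,0,5],[-6,0,0,0,5]]' 40; python3 st.py
```

```text
time: 8.15
tool_pos: [0.3748, 0.3287, 0.06]
tcp_rot: [-1.198, 1.201, -1.211]
wrist_force: [18.0, -2.2, -4.0]
width: 0.112
8.15 pos [0.3748 0.3287 0.06  ] jawyaw 0.08066001237166644 y [ 0.0122  0.0033 -0.9999] F [17.9777 -2.1724 -3.9539] w 9.540861139686339 q [ 0.6733  0.1393  2.1557 -0.0068  0.835   0.6764]
```

```bash
python3 -m jog '[[5,0,0,0,28],[5,0,0,0,28],[5,0,0,0,28],[5,0,0,0,28],[5,0,60,0,28],[5,0,120,0,28],[50,0,150,0,28],[90,-10,150,0,28],[90,-20,150,0,28],[90,-20,150,0,28]]' 40; python3 st.py
python3 - <<'E'
from h import *
c=cam("wrist");save(c,"e1.png",(60,60,460,360),2) 
c=cam("top");save(c,"e2.png",(95,140,215,290),5)
E
```

```text
time: 9.4
tool_pos: [0.4581, 0.3069, 0.2073]
tcp_rot: [-1.211, 1.212, -1.21]
wrist_force: [-0.5, 0.1, -0.2]
width: 0.331
9.4 pos [0.4581 0.3069 0.2073] jawyaw -0.08334603339728801 y [-0.0024 -0.0011 -1.    ] F [-0.4611  0.1188 -0.1503] w 28.294030984823394 q [0.5449 0.0692 1.9223 0.0003 1.1527 0.5462]
```

View pics/e1.png

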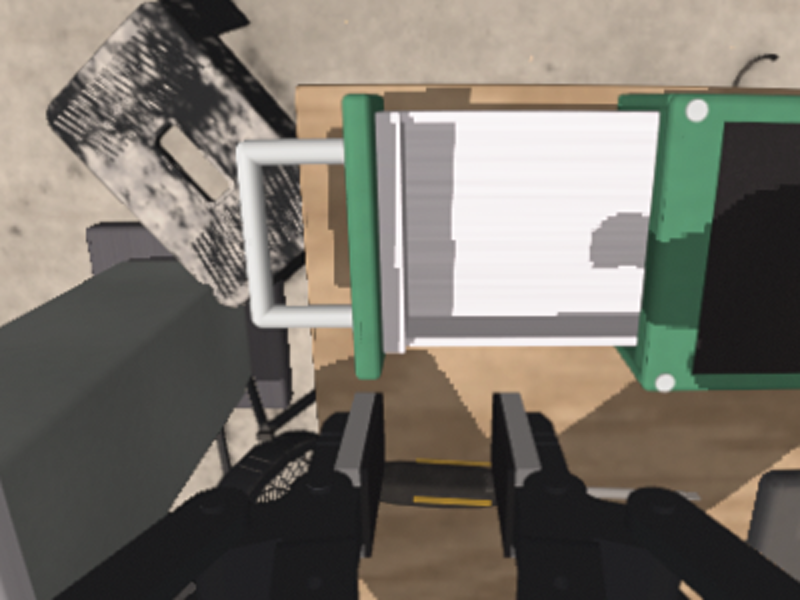

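Run:
```python
from h import *
np.set_printoptions(precision=4,suppress=True)
c=cam("wrist")
f=lambda p,k,o:[((x+.5)/k-.5+o[0],(y+.5)/k-.5+o[1]) for x,y in p]
F=lambda p,z:plane(c,f(p,2,(60,60)),z)
print("bar",F([(257,235)],.052),"panel",F([(355,240),(380,240)],.074),"wall",F([(382,240),(407,240)],.059))
print("top edge",F([(659,120),(650,230),(640,340)],.088),"dots",F([(697,110),(665,382)],.088))
print("drawer sides",F([(530,111),(530,347)],.051))
```

```text
bar [[0.3752 0.3281 0.052 ]] panel [[0.4232 0.3307 0.074 ]
 [0.4337 0.3307 0.074 ]] wall [[0.4331 0.3273 0.059 ]
 [0.4442 0.3273 0.059 ]]
top edge [[0.5413 0.3804 0.088 ]
 [0.5421 0.3381 0.088 ]
 [0.543  0.2912 0.088 ]] dots [[0.5555 0.3842 0.088 ]
 [0.5561 0.2716 0.088 ]]
drawer sides [[0.4976 0.3824 0.051 ]
 [0.5026 0.2726 0.051 ]]
```

```bash
python3 -m jog '[[4,-55,0,-10,45],[9,-112,0,-20,45],[14,-170,0,-30,45],[18,-227,0,-40,45],[23,-285,0,-50,45],[27,-342,0,-60,45],[32,-400,0,-70,45],[36,-457,0,-80,45],[40,-515,0,-84.7,45],[45,-572,0,-84.7,45]]' 40; python3 st.py
python3 - <<'E'
from h import *
c=cam("wrist");save(c,"g1.png") 
print(proj(c,[[.631,-.2545,.0135],[.455,-.271,.0135],[.503,-.2665,.0135]]))
E
```

```text
time: 10.8
tool_pos: [0.504, -0.2651, 0.2082]
tcp_rot: [-0.1, 2.175, -2.174]
wrist_force: [1.1, 0.4, -0.1]
width: 0.527
10.8 pos [ 0.504  -0.2651  0.2082] jawyaw -84.7175946040259 y [ 0.0002  0.0004 -1.    ] F [ 1.1459  0.3943 -0.0503] w 45.035600962758004 q [-0.5282  0.1012  1.886   0.0005  1.1544  0.9502]
[[278.66178238  57.78344809]
 [278.72978991 232.84304825]
 [278.71465517 190.48367381]]
```

View pics/g1.png

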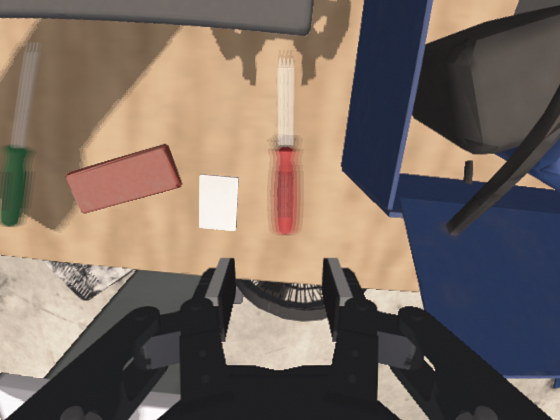

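```bash
python3 - <<'E'
from h import *
np.set_printoptions(precision=4,suppress=True)
for i in range(3): c=cam("wrist")
save(c,"g2.png",(180,30,380,250),2.7) 
hsv=cv2.cvtColor(c["pixels"],cv2.COLOR_RGB2HSV);X=np.zeros(hsv.shape[:2],bool);X[130:250,255:320]=1
m=((hsv[...,0]<8)|(hsv[...,0]>172))&(hsv[...,1]>120)&X
w=plane(c,axis(m),.0135)[:,:2];mu=w.mean(0);v=np.linalg.svd(w-mu,full_matrices=False)[2];d=v[0]*np.sign(v[0,0]);a=(w-mu)@d
print(len(w),mu,np.degrees(np.arctan2(d[1],d[0])),mu+d*a.min(),mu+d*a.max(),np.ptp((w-mu)@v[1]))
E
python3 st.py
```

```text
1810 [ 0.5026 -0.2671] 5.370706109919626 [ 0.4536 -0.2717] [ 0.5491 -0.2628] 0.026762285753997486
11.0 pos [ 0.5038 -0.2642  0.2078] jawyaw -84.81167752999025 y [-0.0009  0.0012 -1.    ] F [-0.0788  0.7328 -0.1961] w 44.853973621536674 q [-0.5271  0.1012  1.8869  0.0006  1.1549  0.9529]
```

View pics/g2.png

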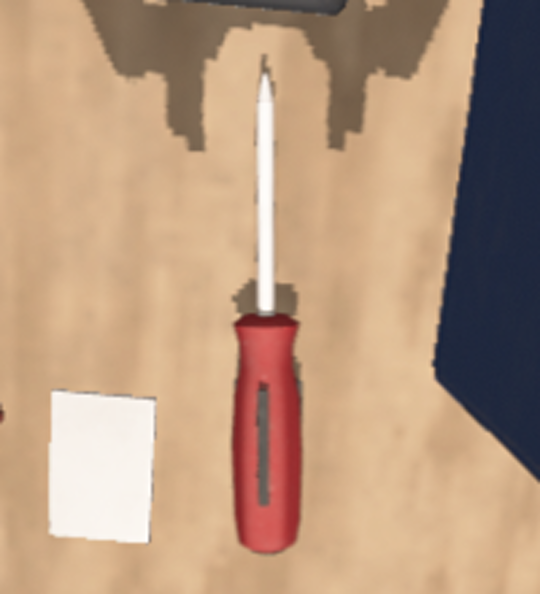

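```bash
python3 -m jog '[[-2,-3,-50,0,45],[-2,-3,-100,0,45],[-2,-3,-150,0,45],[-2,-3,-179,0,45],[-2,-3,-179,0,45],[-2,-3,-179,0,15],[-2,-3,-179,0,15],[-2,-3,-179,0,15],[-2,-3,-179,0,15],[-2,-3,-179,0,15]]' 25; python3 st.py
```

```text
time: 12.25
tool_pos: [0.5032, -0.2677, 0.0307]
tcp_rot: [-0.098, 2.172, -2.174]
wrist_force: [-1.4, 1.0, 5.8]
width: 0.3
12.25 pos [ 0.5032 -0.2677  0.0307] jawyaw -84.74158137315862 y [ 0.002  -0.0008 -1.    ] F [-1.356   0.9986  5.8155] w 25.64207796477386 q [-0.5328  0.3073  2.0121  0.0005  0.8201  0.9459]
```

```bash
python3 -m jog '[[0,0,10,0,15],[0,0,30,0,15],[0,0,70,0,15],[0,0,110,0,15],[0,0,150,0,15],[0,0,170,0,15],[0,0,170,0,15],[0,0,170,0,15],[0,0,170,0,15],[0,0,170,0,15]]' 25; python3 st.py;python3 - <<'E'
from h import *
c=cam("wrist");save(c,"i1.png") 
c=cam("side");save(c,"i2.png",(220,140,360,240),5)
E
```

```text
time: 13.5
tool_pos: [0.5015, -0.2668, 0.1977]
tcp_rot: [-0.103, 2.177, -2.174]
wrist_force: [-0.2, 0.1, -0.6]
width: 0.305
13.5 pos [ 0.5015 -0.2668  0.1977] jawyaw -84.72210341985469 y [-0.0024  0.0015 -1.    ] F [-0.2142  0.0571 -0.6417] w 26.048387479284855 q [-0.5328  0.1092  1.8977  0.      1.1376  0.9459]
```

View pics/i1.png

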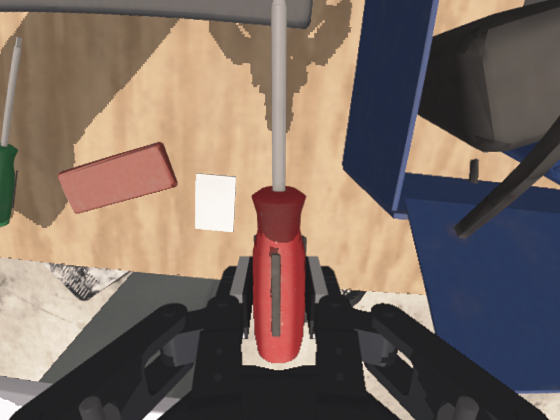

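View pics/i2.png

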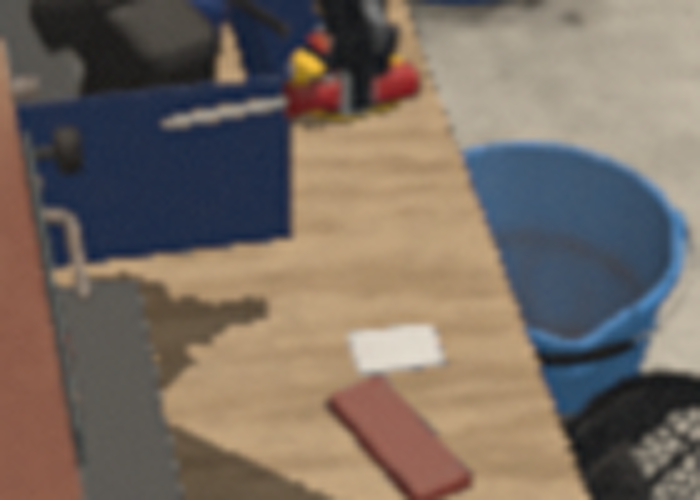

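```bash
python3 -m jog '[[-5,58,0,-1,15],[-12,118,0,-2,15],[-20,178,0,-3,15],[-28,238,0,-4,15],[-36,298,0,-5.3,15],[-46,356,0,-5.3,15],[-80,406,0,-5.3,15],[-115,456,0,-5.3,15],[-150,506,0,-5.3,15],[-185,553,0,-5.3,15]]' 25; python3 st.py
```

```text
time: 14.85
tool_pos: [0.316, 0.2873, 0.1995]
tcp_rot: [0.001, 2.222, -2.22]
wrist_force: [1.6, 0.1, -1.0]
width: 0.308
14.85 pos [0.316  0.2873 0.1995] jawyaw -90.0206005055937 y [ 0.0008  0.0008 -1.    ] F [ 1.571   0.1089 -1.044 ] w 26.275080057858663 q [ 0.6796 -0.1762  2.1699  0.0001  1.1467  2.2507]
```

```bash
python3 -m jog '[[-20,8,0,2,15],[-45,16,0,5,15],[-70,24,0,7,15],[-84,28,0,7,15],[-84,28,0,7,15],[-84,28,-30,7,15],[-84,28,-50,7,15],[-84,28,-60,7,15],[-84,28,-60,7,15],[-84,28,-60,7,15]]' 25; python3 st.py;python3 - <<'E'
from h import *
c=cam("wrist");save(c,"k1.png") 
c=cam("side");save(c,"k2.png",(280,280,420,380),5)
E
```

```text
time: 16.1
tool_pos: [0.234, 0.3142, 0.1401]
tcp_rot: [-0.13, 2.159, -2.157]
wrist_force: [0.2, 0.6, -0.9]
width: 0.303
16.1 pos [0.234  0.3142 0.1401] jawyaw -83.0496912477485 y [ 0.001  0.001 -1.   ] F [ 0.2187  0.6415 -0.8759] w 25.88287608218488 q [ 0.8673 -0.1856  2.2962 -0.0001  1.0295  2.3169]
```

View pics/k1.png

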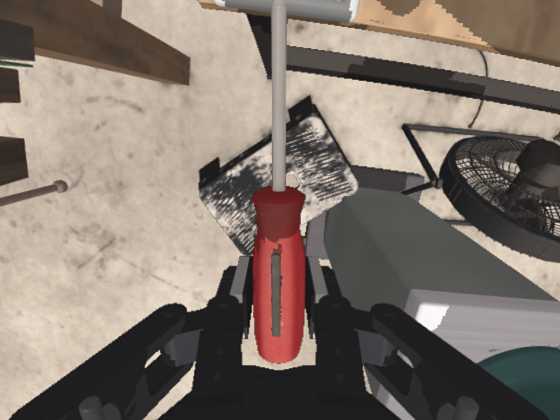

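View pics/k2.png

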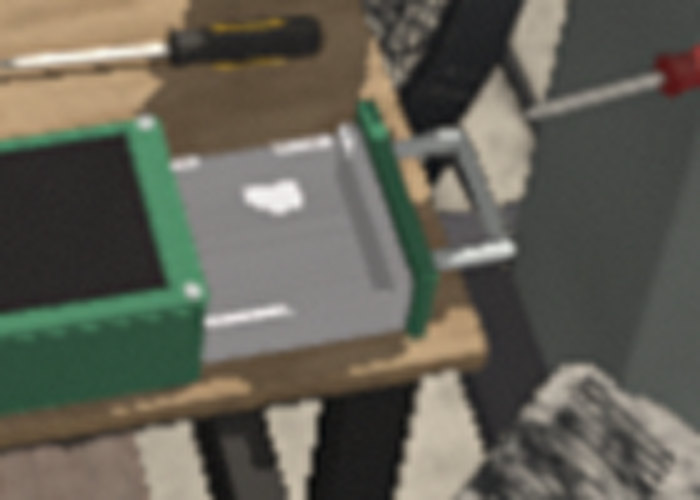

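Run:
```python
from h import *
s=cam("side");print(plane(s,[(280+528/5,280+116/5)],.123),plane(s,[(280+485/5,280+195/5)],.052))
```

```text
[[0.35975061 0.33368512 0.123     ]] [[0.37330718 0.33121593 0.052     ]]
```

```bash
python3 -m jog '[[0,0,-30,0,15],[0,0,-60,0,15],[0,0,-85,0,15],[0,0,-94,0,15],[0,0,-94,0,15],[0,0,-94,0,15],[10,0,-94,0,15],[25,0,-94,0,15],[42,0,-94,0,15],[42,0,-94,0,15]]' 25; python3 st.py;python3 - <<'E'
from h import *
c=cam("side");save(c,"l2.png",(280,280,420,380),5)
E
```

```text
time: 17.5
tool_pos: [0.2773, 0.3143, 0.0457]
tcp_rot: [-0.128, 2.16, -2.158]
wrist_force: [0.0, 0.2, -1.3]
width: 0.306
17.5 pos [0.2773 0.3143 0.0457] jawyaw -83.13802786360434 y [ 0.0011  0.001  -1.    ] F [ 0.0471  0.2121 -1.2907] w 26.138154753137023 q [ 0.7885  0.0243  2.3167 -0.0002  0.7992  2.2396]
```

View pics/l2.png

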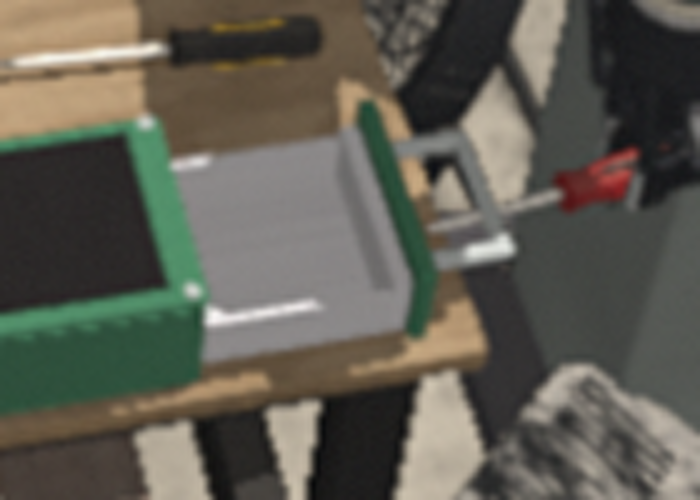

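```bash
python3 -m jog '[[0,0,8,0,15],[0,0,16,0,15],[0,0,24,0,15],[1,0,32,0,15],[2,0,40,0,15],[3,0,47,0,15],[4,0,54,0,15],[5,0,60,0,15],[6,0,66,0,15],[6,0,66,0,15]]' 25; python3 st.py;python3 - <<'E'
from h import *
c=cam("side");save(c,"m2.png",(280,280,420,380),5)
c=cam("wrist");save(c,"m1.png")
E
```

```text
time: 18.8
tool_pos: [0.2814, 0.314, 0.1118]
tcp_rot: [-0.131, 2.159, -2.158]
wrist_force: [-1.0, -0.8, -1.6]
width: 0.297
18.8 pos [0.2814 0.314  0.1118] jawyaw -83.03556702905173 y [ 0.0003  0.0005 -1.    ] F [-0.9557 -0.8417 -1.5526] w 25.38639830245423 q [ 0.7808 -0.0803  2.2658  0.0002  0.9555  2.2299]
```

View pics/m2.png

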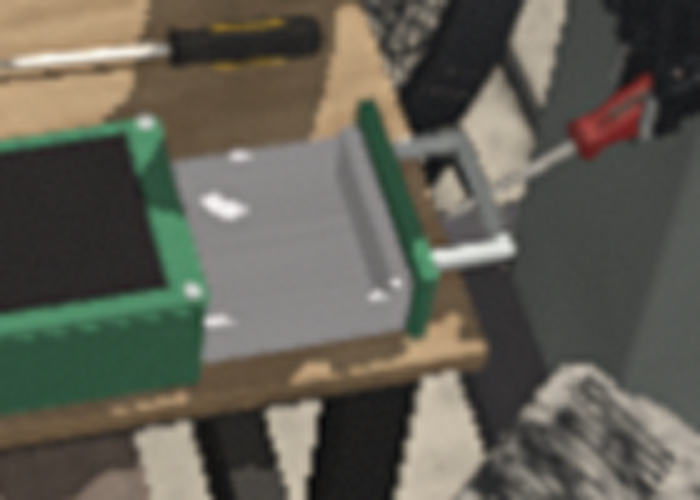

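View pics/m1.png

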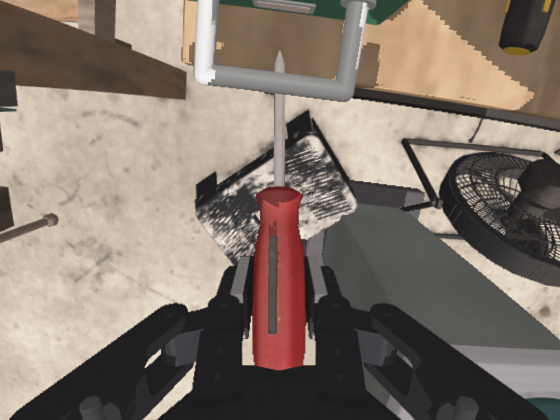

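```bash
cat > ang.py <<'E'
import sys
from h import *
from scipy.spatial.transform import Rotation as Ro
np.set_printoptions(precision=4,suppress=True)
def angle(c,uvs):
    s=bot.read_state();R=Ro.from_rotvec(s["tcp_rot"]).as_matrix();T=s["tool_pos"];n=R[:,2];f=np.array([-n[1],n[0],0.])
    o=-c["R"].T@c["t"]
    d=plane(c,uvs,0)-o
    P=o+d*(((T-o)@n)/(d@n))[:,None]
    print("TCP",T,"ahead,up rel TCP:",[( round(float((p-T)@f),4),round(float(p[2]-T[2]),4)) for p in P],"world",P)
    return P
if __name__=="__main__":
    c=cam("wrist");uv=[tuple(map(float,a.split(","))) for a in sys.argv[1:]];angle(c,uv)
E
python3 ang.py 279.5,52 279,188
```

```text
TCP [0.2811 0.3137 0.1112] ahead,up rel TCP: [(0.0421, 0.3581), (0.1664, 0.4554)] world [[0.3229 0.3188 0.4693]
 [0.4463 0.3339 0.5666]]
```

```bash
cat > ang.py <<'E'
import sys
from h import *
from scipy.spatial.transform import Rotation as Ro
np.set_printoptions(precision=4,suppress=True)
def angle(c,uv,L=.127,off=.017):
    s=bot.read_state();R=Ro.from_rotvec(s["tcp_rot"]).as_matrix();T=s["tool_pos"];n=R[:,2]
    o=-c["R"].T@c["t"]; d=(plane(c,[uv],0)-o)[0];d/=np.linalg.norm(d)
    P=T-[0,0,off]; w=o-P; b=w@d; q=b*b-(w@w-L*L)
    for k in(-b-q**.5,-b+q**.5):
        p=o+k*d; v=p-P; print("tip",p,"tilt down",np.degrees(np.arcsin(-v[2]/L)),"heading",np.degrees(np.arctan2(v[1],v[0])))
if __name__=="__main__":
    c=cam("wrist")
    for L in(.124,.127,.130): angle(c,tuple(map(float,sys.argv[1].split(","))),L)
E
python3 ang.py 279.5,52
```

```text
tip [0.3699 0.3235 0.1801] tilt down -43.933948451574224 heading 6.321591040431664
tip [0.3925 0.3258 0.041 ] tilt down 25.373518439287245 heading 6.195477721803408
tip [0.369  0.3235 0.1852] tilt down -45.84613517135398 heading 6.327425728981481
tip [0.3933 0.3259 0.0359] tilt down 27.28570683522974 heading 6.191832738225267
tip [0.3682 0.3234 0.1901] tilt down -47.59306822206345 heading 6.3331179509902205
tip [0.3941 0.326  0.031 ] tilt down 29.032641608994854 heading 6.188391480845898
```

```bash
python3 -m jog '[[-10,0,0,0,15],[-25,0,0,0,15],[-43,0,0,0,15],[-43,0,20,0,15],[-43,0,60,0,15],[-43,0,105,0,15],[0,5,108,-3,15],[45,10,108,-5,15],[90,14,108,-7,15],[130,14,108,-7,15]]' 25; python3 st.py
```

```text
time: 20.25
tool_pos: [0.4114, 0.3283, 0.2193]
tcp_rot: [0.0, -2.222, 2.221]
wrist_force: [0.4, 0.4, -1.2]
width: 0.3
20.25 pos [0.4114 0.3283 0.2193] jawyaw -89.99842378728378 y [-0.0001  0.0002 -1.    ] F [ 0.3812  0.3813 -1.1792] w 25.64167297337115 q [0.626  0.0093 1.9615 0.0002 1.1707 2.1967]
```

```bash
python3 -m jog '[[0,0,0,0,15],[0,0,0,0,15],[0,0,-10,0,15],[0,0,-20,0,15],[0,0,-20,0,15],[0,0,-20,0,15],[0,0,-20,0,15],[0,0,-20,0,15],[0,0,-20,0,15],[0,0,-20,0,15]]' 25; python3 st.py;python3 - <<'E'
from h import *
c=cam("side");save(c,"n2.png",(260,260,400,360),5)
c=cam("wrist");save(c,"n1.png")
E
```

```text
time: 21.5
tool_pos: [0.4113, 0.3278, 0.1993]
tcp_rot: [-0.001, -2.221, 2.221]
wrist_force: [0.4, -1.1, -1.4]
width: 0.3
21.5 pos [0.4113 0.3278 0.1993] jawyaw -90.02723535702326 y [ 0.0001  0.     -1.    ] F [ 0.3895 -1.0771 -1.4259] w 25.629279096196996 q [ 0.6255  0.0258  1.9834 -0.      1.1324  2.1968]
```

View pics/n1.png

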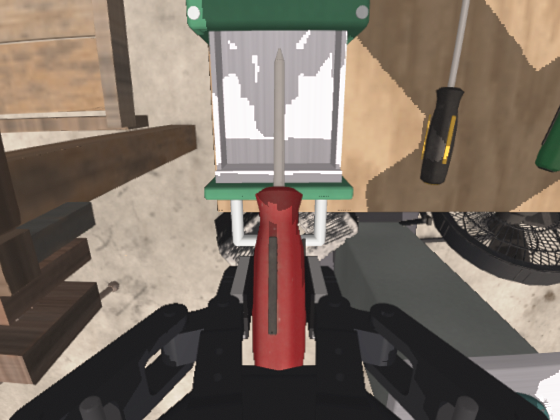

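View pics/n2.png

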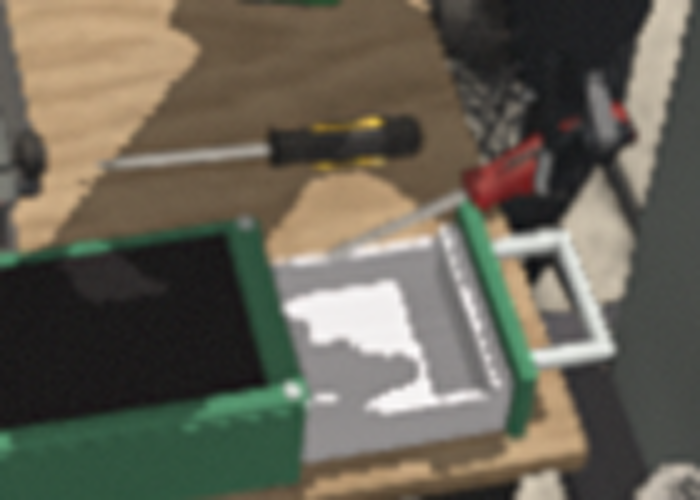

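```bash
python3 -m jog '[[0,0,-20,0,15],[0,0,-45,0,15],[0,0,-65,0,15],[0,0,-78,0,15],[0,0,-80,0,15],[0,0,-80,0,15],[0,0,-80,0,15],[0,0,-80,0,15],[0,0,-80,0,15],[0,0,-80,0,15]]' 25; python3 st.py;python3 - <<'E'
from h import *
c=cam("side");save(c,"o2.png",(260,260,400,360),5)
c=cam("wrist");save(c,"o1.png")
E
```

```text
time: 22.85
tool_pos: [0.4112, 0.3278, 0.1194]
tcp_rot: [-0.001, -2.222, 2.221]
wrist_force: [-0.3, -0.5, -0.7]
width: 0.304
22.85 pos [0.4112 0.3278 0.1194] jawyaw -90.02419752875758 y [ 0.0002  0.0002 -1.    ] F [-0.255  -0.5092 -0.6847] w 25.97713283926313 q [0.6256 0.1118 2.0539 0.     0.9757 2.1968]
```

View pics/o1.png

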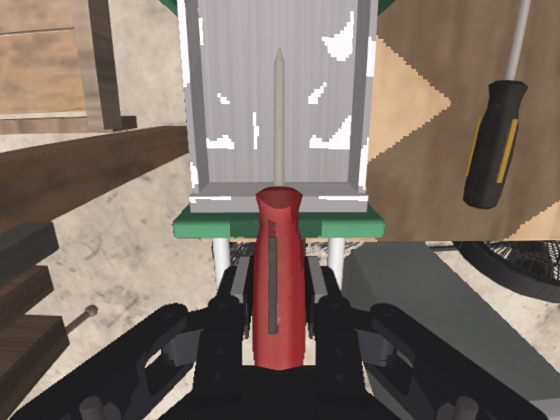

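View pics/o2.png

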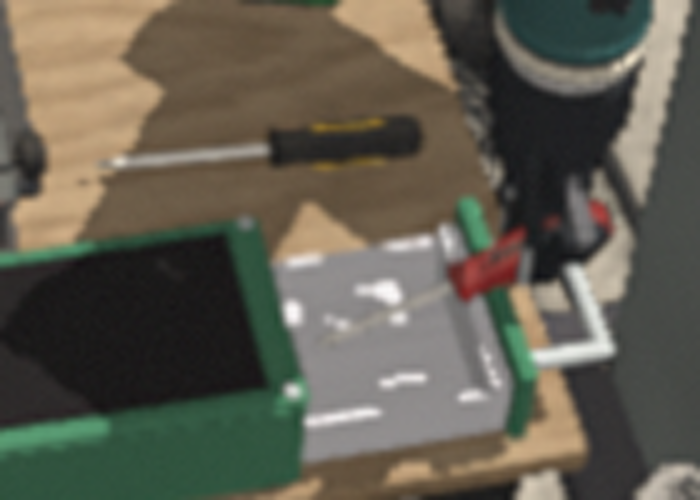

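```bash
python3 -m jog '[[12,0,0,0,15],[26,0,-1,0,15],[39,0,-2,0,15],[49,0,-4,0,15],[59,0,-9,0,15],[69,0,-13,0,15],[77,0,-16,0,15],[80,0,-16,0,15],[80,0,-16,0,15],[80,0,-16,0,15]]' 25; python3 st.py;python3 - <<'E'
from h import *
c=cam("side");save(c,"p2.png",(240,260,380,360),5)
c=cam("wrist");save(c,"p1.png")
E
```

```text
time: 24.2
tool_pos: [0.491, 0.3278, 0.1034]
tcp_rot: [-0.0, -2.221, 2.221]
wrist_force: [0.6, -0.6, -0.5]
width: 0.301
24.2 pos [0.491  0.3278 0.1034] jawyaw -90.01393427423362 y [-0.0001  0.0001 -1.    ] F [ 0.6317 -0.6281 -0.5369] w 25.74498363163478 q [0.5465 0.2454 1.9287 0.0001 0.9676 2.1175]
```

View pics/p1.png

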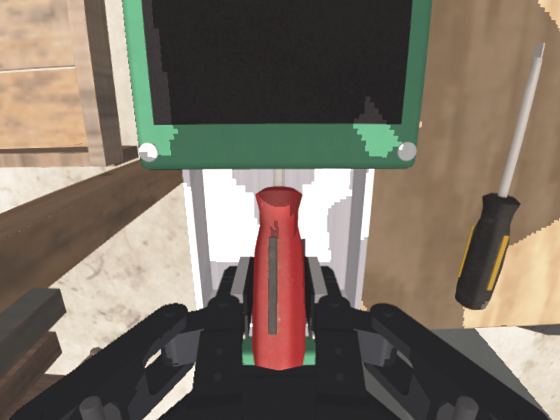

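View pics/p2.png

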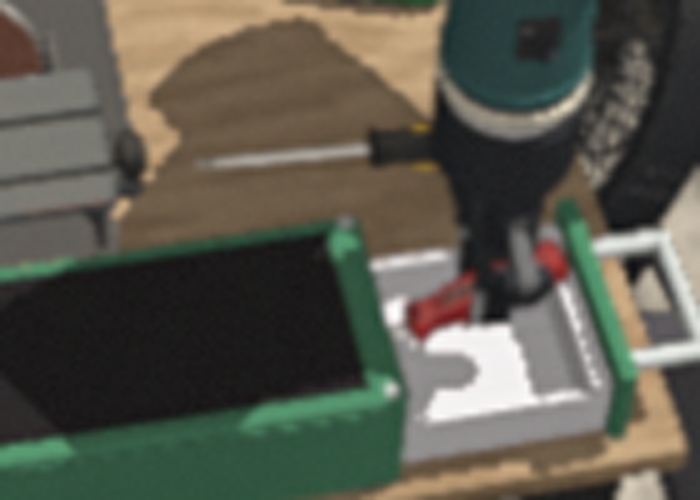

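```bash
python3 -m jog '[[1,0,-3,0,15],[2,0,-6,0,15],[2,0,-10,0,15],[3,0,-14,0,15],[4,0,-18,0,15],[5,0,-22,0,15],[6,0,-26,0,15],[7,0,-29,0,15],[7,0,-29,0,15],[7,0,-29,0,15]]' 25; python3 st.py;python3 - <<'E'
from h import *
c=cam("side");save(c,"r2.png",(240,260,380,360),5)
c=cam("wrist");save(c,"r1.png")
E
```

```text
time: 25.55
tool_pos: [0.4984, 0.3278, 0.0744]
tcp_rot: [-0.001, -2.222, 2.221]
wrist_force: [0.4, -0.7, -0.3]
width: 0.296
25.55 pos [0.4984 0.3278 0.0744] jawyaw -90.0269319630829 y [ 0.0004  0.0001 -1.    ] F [ 0.3724 -0.7127 -0.278 ] w 25.240593951740628 q [ 0.5401  0.2914  1.9325 -0.0001  0.9174  2.1114]
```

View pics/r1.png

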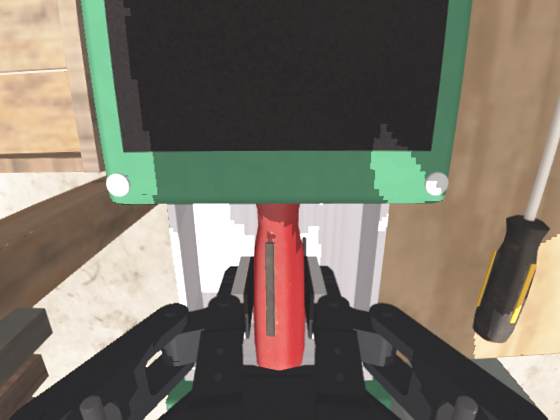

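View pics/r2.png

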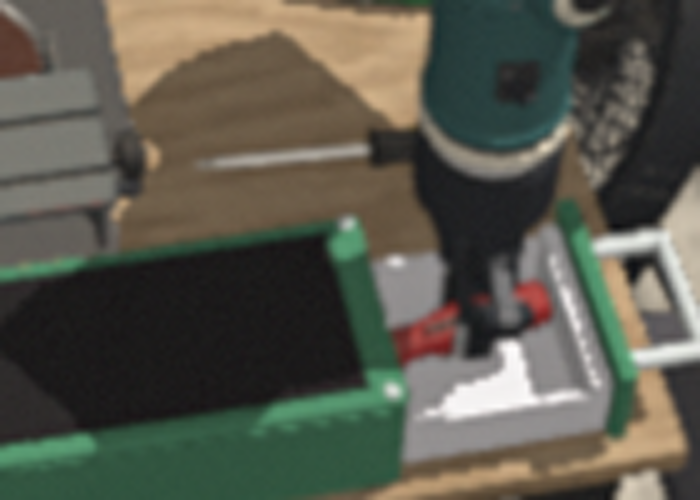

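Going smoothly: the handle has passed below the rail and the wrist force is near zero. I'll lower it the rest of the way.

```bash
python3 -m jog '[[1,0,-3,0,15],[1,0,-6,0,15],[2,0,-9,0,15],[2,0,-12,0,15],[2,0,-15,0,15],[2,0,-18,0,15],[2,0,-20,0,15],[2,0,-21,0,15],[2,0,-21,0,15],[2,0,-21,0,15]]' 25; python3 st.py;python3 - <<'E'
from h import *
c=cam("side");save(c,"s2.png",(240,260,380,360),5)
c=cam("wrist");save(c,"s1.png")
E
```

```text
time: 26.9
tool_pos: [0.5003, 0.3279, 0.0535]
tcp_rot: [-0.001, -2.222, 2.221]
wrist_force: [-1.6, 0.6, 3.4]
width: 0.286
26.9 pos [0.5003 0.3279 0.0535] jawyaw -90.02157144158723 y [ 0.0003  0.0003 -1.    ] F [-1.5685  0.6423  3.4166] w 24.389010104928907 q [0.5385 0.3213 1.9393 0.0002 0.8806 2.1096]
```

View pics/s1.png

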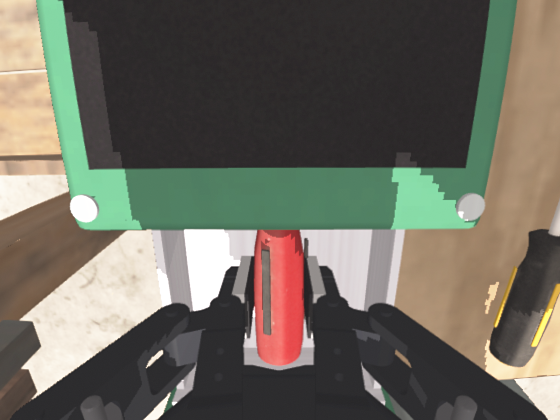

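View pics/s2.png

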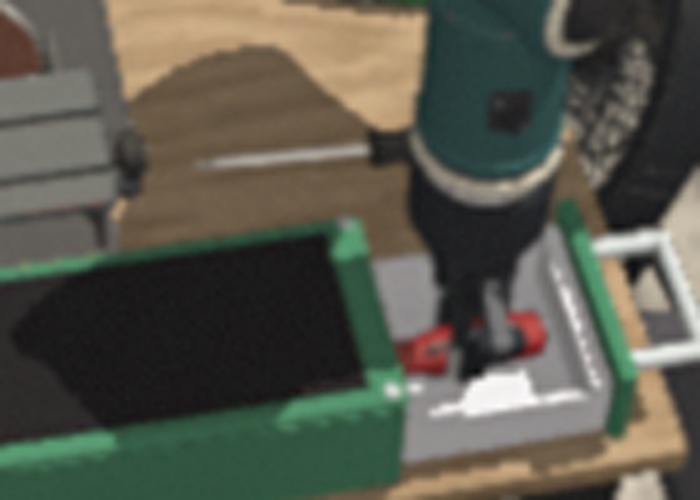

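```bash
python3 -m jog '[[0,0,0,0,35],[0,0,0,0,45],[0,0,0,0,45],[0,0,0,0,45],[0,0,20,0,45],[0,0,50,0,45],[-20,0,100,0,45],[-60,0,140,0,45],[-60,0,140,0,45],[-60,0,140,0,45]]' 25; python3 st.py;python3 - <<'E'
from h import *
c=cam("side");save(c,"t2.png",(240,260,380,360),5)
c=cam("wrist");save(c,"t1.png")
E
```

```text
time: 28.25
tool_pos: [0.4405, 0.3279, 0.1942]
tcp_rot: [0.002, 2.221, -2.22]
wrist_force: [-0.8, -0.4, -0.5]
width: 0.529
28.25 pos [0.4405 0.3279 0.1942] jawyaw -89.99475154477999 y [ 0.0018  0.0009 -1.    ] F [-0.824  -0.4372 -0.4915] w 45.19824745895875 q [ 0.5947  0.0738  1.943  -0.0003  1.1229  2.1656]
```

View pics/t1.png

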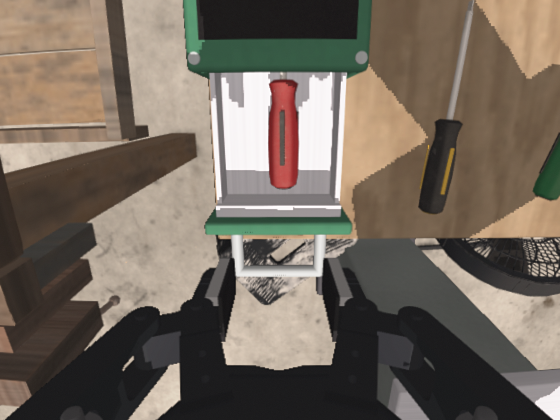

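View pics/t2.png

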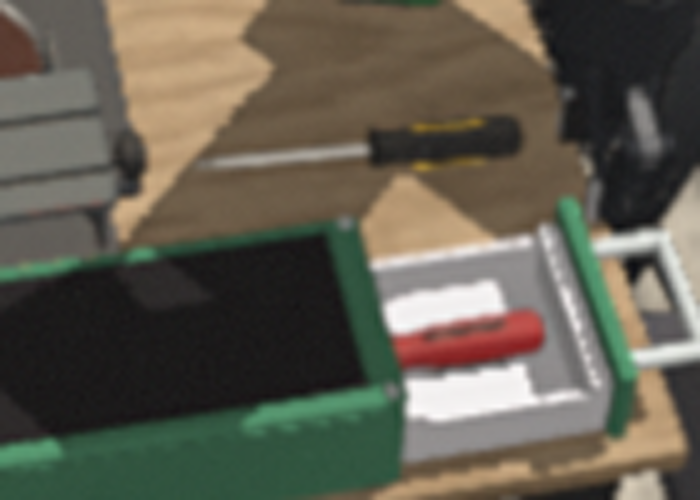

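```bash
python3 -m jog '[[-40,0,0,0,20],[-80,0,0,0,0],[-108,0,0,0,0],[-108,0,0,0,0],[-108,0,-40,0,0],[-108,0,-90,0,0],[-108,0,-125,0,0],[-108,0,-134,0,0],[-108,0,-134,0,0],[-108,0,-134,0,0]]' 25; python3 st.py
```

```text
time: 29.6
tool_pos: [0.3337, 0.3288, 0.0608]
tcp_rot: [0.003, 2.223, -2.218]
wrist_force: [-0.1, 0.5, 0.1]
width: 0.003
29.6 pos [0.3337 0.3288 0.0608] jawyaw -90.03927634569285 y [ 0.0023  0.002  -1.    ] F [-0.1047  0.4608  0.0573] w 0.21542474174664827 q [ 0.7248  0.0892  2.2108 -0.      0.8386  2.2964]
```

```bash
python3 -m jog '[[12,0,0,0,0],[22,0,0,0,0],[30,0,0,0,0],[38,0,0,0,0],[46,0,0,0,0],[54,0,0,0,0],[62,0,0,0,0],[70,0,0,0,0],[78,0,0,0,0],[78,0,0,0,0]]' 25; python3 st.py
```

```text
time: 30.85
tool_pos: [0.4115, 0.3276, 0.0592]
tcp_rot: [0.002, 2.221, -2.221]
wrist_force: [0.8, -0.3, -0.0]
width: -0.003
30.85 pos [0.4115 0.3276 0.0592] jawyaw -90.02235212222101 y [ 0.0017 -0.0002 -1.    ] F [ 0.7816 -0.2565 -0.0242] w -0.23242593287484928 q [ 0.6257  0.1935  2.0924 -0.0015  0.8544  2.1978]
```

```bash
python3 - <<'E'
from h import *
c=cam("side");save(c,"u2.png",(240,260,380,360),5)
c=cam("wrist");save(c,"u1.png")
E
python3 st.py
```

```text
30.95 pos [0.411  0.3276 0.0592] jawyaw -90.02023926418408 y [ 0.0014 -0.0001 -1.    ] F [-0.5515  0.6064  0.6182] w 0.09375056706377133 q [ 0.626   0.1929  2.0932 -0.0012  0.8545  2.198 ]
```

View pics/u1.png

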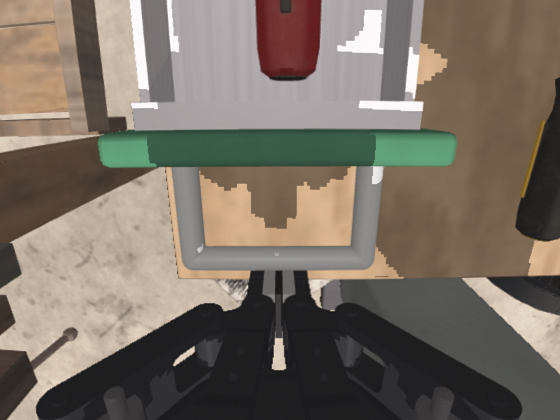

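View pics/u2.png

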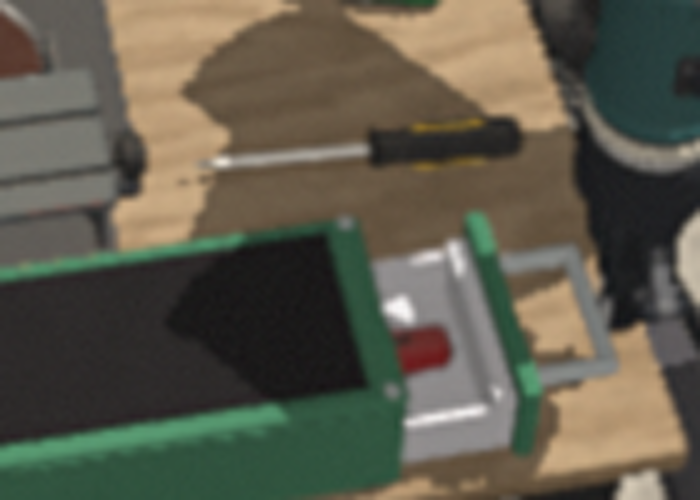

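```bash
python3 -m jog '[[8,0,0,0,0],[16,0,0,0,0],[24,0,0,0,0],[32,0,0,0,0],[40,0,0,0,0],[47,0,0,0,0],[52,0,0,0,0],[56,0,0,0,0],[58,0,0,0,0],[58,0,0,0,0]]' 25; python3 st.py
```

```text
time: 32.2
tool_pos: [0.4684, 0.3277, 0.0591]
tcp_rot: [-0.001, -2.221, 2.222]
wrist_force: [-3.2, -1.1, -1.4]
width: -0.001
32.2 pos [0.4684 0.3277 0.0591] jawyaw -90.01902939711754 y [ 0.0003 -0.0002 -1.    ] F [-3.2191 -1.1189 -1.4465] w -0.05315078108745693 q [ 0.567   0.2705  1.9946 -0.0004  0.8763  2.1384]
```

```bash
python3 -m jog '[[1,0,0,0,0],[2,0,0,0,0],[3,0,0,0,0],[4,0,0,0,0],[4,0,0,0,0],[4,0,0,0,0],[4,0,0,0,0],[4,0,0,0,0],[4,0,0,0,0],[4,0,0,0,0]]' 25; python3 st.py
```

```text
time: 33.45
tool_pos: [0.4723, 0.3278, 0.0593]
tcp_rot: [-0.001, -2.221, 2.221]
wrist_force: [-3.3, -1.6, -1.9]
width: -0.001
33.45 pos [0.4723 0.3278 0.0593] jawyaw -90.02054867122067 y [ 0.0001  0.0001 -1.    ] F [-3.3477 -1.5984 -1.9063] w -0.12352916807179248 q [ 0.5634  0.2756  1.9875 -0.      0.8784  2.1346]
```

```bash
python3 -m jog '[[1,0,0,0,0],[2,0,0,0,0],[3,0,0,0,0],[4,0,0,0,0],[4,0,0,0,0],[4,0,0,0,0],[4,0,0,0,0],[4,0,0,0,0],[4,0,0,0,0],[4,0,0,0,0]]' 25; python3 st.py;python3 - <<'E'
from h import *
c=cam("side");save(c,"v2.png",(240,260,380,360),5)
c=cam("wrist");save(c,"v1.png")
E
```

```text
time: 34.7
tool_pos: [0.474, 0.3277, 0.0592]
tcp_rot: [0.004, -2.218, 2.22]
wrist_force: [-11.6, -0.8, 3.7]
width: 0.004
34.7 pos [0.474  0.3277 0.0592] jawyaw -90.04322658427527 y [-0.0044 -0.0007 -1.    ] F [-11.6413  -0.833    3.7285] w 0.36080671626183475 q [0.5607 0.2803 1.9815 0.0022 0.8839 2.1309]
```

View pics/v1.png

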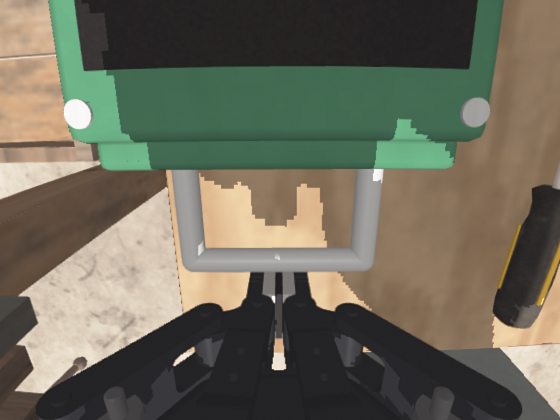

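View pics/v2.png

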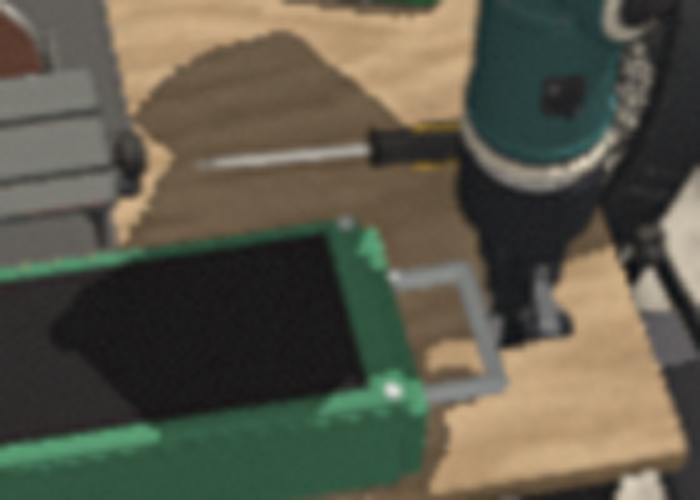

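```bash
python3 -m jog '[[2,0,0,0,0],[3,0,0,0,0],[3,0,0,0,0],[3,0,0,0,0],[3,0,0,0,0],[3,0,0,0,0],[3,0,0,0,0],[3,0,0,0,0],[3,0,0,0,0],[3,0,0,0,0]]' 25; python3 st.py
```

```text
time: 36.05
tool_pos: [0.4742, 0.3277, 0.0591]
tcp_rot: [0.01, -2.214, 2.218]
wrist_force: [-19.6, 0.7, 9.6]
width: -0.001
36.05 pos [0.4742 0.3277 0.0591] jawyaw -90.06568504610172 y [-0.0099 -0.0016 -0.9999] F [-19.5749   0.7133   9.6434] w -0.10915325692103357 q [0.5593 0.2834 1.9776 0.005  0.8899 2.1281]
```

```bash
python3 -m jog '[[-10,0,0,0,0],[-30,0,0,0,0],[-60,0,0,0,0],[-80,0,0,0,0],[-80,0,50,0,0],[-80,0,100,0,0],[-80,0,140,0,0],[-80,0,140,0,0],[-80,0,140,0,0],[-80,0,140,0,0]]' 25; python3 st.py;python3 - <<'E'
from h import *
np.set_printoptions(precision=4,suppress=True)
c=cam("side");save(c,"w2.png",(200,140,380,360),2.7)
c=cam("top");save(c,"w3.png",(95,140,445,290),2.2)
c=cam("wrist");save(c,"w1.png")
E
```

```text
time: 37.3
tool_pos: [0.3982, 0.327, 0.1974]
tcp_rot: [0.002, -2.218, 2.222]
wrist_force: [0.4, 0.9, -0.5]
width: -0.001
37.3 pos [0.3982 0.327  0.1974] jawyaw -90.0237912611875 y [-0.0024 -0.0019 -1.    ] F [ 0.4028  0.9047 -0.4833] w -0.04350625266617771 q [ 0.6393  0.0089  2.0043 -0.0001  1.1315  2.2105]
```

View pics/w1.png

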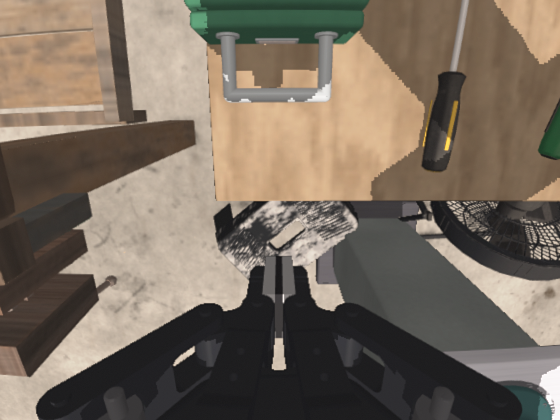

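View pics/w3.png

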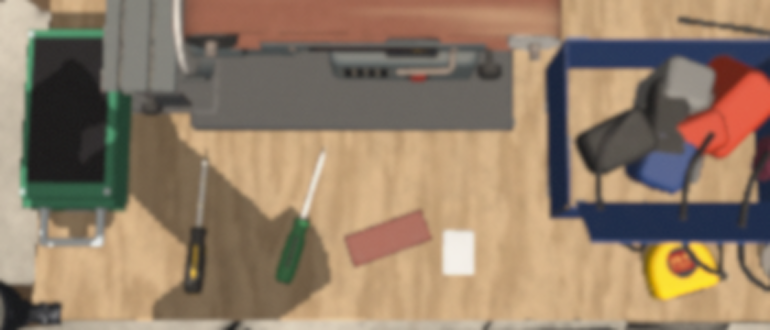

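View pics/w2.png

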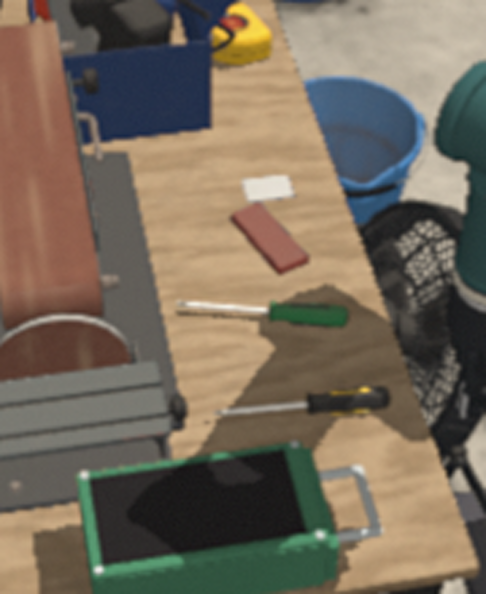

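Run:
```python
from h import *
np.set_printoptions(precision=4,suppress=True)
c=cam("wrist");print(plane(c,[(276,95)],.052))
t=cam("top")
print("yellow tip,end,green tip,end",plane(t,[(95+205/2.2,140+155/2.2),(95+193/2.2,140+290/2.2),(95+322/2.2,140+152/2.2),(95+286/2.2,140+281/2.2)],.0135))
print(bot.finish_job())
```

```text
[[0.4903 0.328  0.052 ]]
yellow tip,end,green tip,end [[ 0.6124  0.1583  0.0135]
 [ 0.4229  0.1689  0.0135]
 [ 0.6174 -0.0073  0.0135]
 [ 0.4354  0.0404  0.0135]]
the job is handed in; nothing more can be done
None
```

The red screwdriver is lying flat in the chest's drawer, the drawer is shut, and I handed the job in at about 37.5 s of the 72 s allowed.

**What I did:**
1. I pulled the drawer out by its bar until it met its stop.
2. I picked up the screwdriver by its handle and slid the blade under the pull bar. Lifting there tipped the screwdriver about 27° tip-down in the grip.
3. I fed the blade under the lip and lowered the handle until the screwdriver lay flat.
4. I let go, then pushed the drawer shut with the closed fingers and backed away.

**Last checks:**
- **Screwdriver:** after release, both pictures showed it flat on the drawer floor, with the handle end clear of the front wall. It can't be seen now that the drawer is shut.
- **Drawer:** pushing met a hard stop at about 20 N. The bar measured x = 0.490 m, which is 115 mm in from where it stood at the stop, matching the given travel. After backing off, the picture showed the drawer front against the chest.
- **Other items:** the green and yellow-and-black screwdrivers are where they were, within what I could read from the top picture. That is up to 8 mm for the blade tips, which were picked by eye at different zooms, and 6 mm or less for the handle ends. The tape measure looks unmoved, but I did not measure it.
- **Forces:** about 20 N was the highest wrist force I read; I only read it between moves.

**One disagreement:** the given sizes put the bar 35 mm in front of the drawer front, but the camera showed about 48 mm to the panel's face. I worked from the camera positions, so this did not affect the result.

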